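Hook a dropped loop tool out of the gap

TASK

A small red-handled loop tool has dropped into the narrow gap between the plaster block and the white crate. Take the bent rod by its wooden handle, put its tip down through the tool's dark steel loop and draw the tool out along the bench until all of it is clear of the gap, keeping your fingers off the tool. Then lift the rod out of the loop and lay it down on the open bench, outside the gap and not touching the tool, without disturbing the pots standing about.

Things in the scene. Friction and masses are not known exactly. Their poses are not given: they have to be found in the camera images.
- gap: Fixed. Gap 48 mm wide, 220 mm long, open on top and at its mouth, closed at the inner end by a 65 mm high brick. Origin: middle of the mouth at bench height; x runs level into the gap, z up. On +y a white plaster block (130 mm wide, 120 high), on -y a white crate of pots (190 wide, 75 high, pots to 100), both starting at x = 0. The mouth looks roughly to world -y, onto open bench.
- loop_tool: Loose. Loop trimming tool, about 40 g, lying flat in the gap, dark steel loop towards the mouth. Origin: under the loop's centre, at the underside; x runs along the handle away from the loop. Loop: flat ring, 26 mm inside and 38 mm outside diameter, 6 mm thick. Then a dark steel neck and a red handle 12 mm thick, ending at x = +85 mm.
- loop_tool_tail (a point): The butt end of the red handle of the loop tool, on its axis.
- hook: Loose. Bent rod, about 100 g, resting on handle and tip. Wooden handle 110 (x) x 26 (y) x 36 mm (z); origin: middle of its underside. From its +x end a 7 mm aluminium rod climbs to 52 mm above the underside (x = 50 to 85 mm), runs level to x = 250 mm and is bent straight down there, its end level with the handle's underside. Centre of mass near x = 60 mm.
- hook_tip (a point): Lower end of the bent-down tip of the rod (7 mm thick, rounded): at (250, 0, 0) mm in the rod's frame.
- vase: Bystander: blue vase, 68 mm diameter, 110 mm high, standing. Origin: centre of its underside.
- bowl: Bystander: buff clay bowl, 100 mm diameter, 50 mm high. Origin: centre of its underside.
- cup: Bystander: white cup, 66 mm diameter, 60 mm high. Origin: centre of its underside.
Not all that is in view belongs to the job. There is more than one size of the loop_tool; the job needs the middle-sized.

How it is judged (in metres and radians):
On the way, in this order (a step that is already met when the one before it is completed fails the run):
1. the rod's tip is down inside the tool's loop while the loop is still in the gap (horizontal distance between hook_tip and loop_tool below 0.013 m and height (world z) of hook_tip below 0.006 m and x of loop_tool in the frame of gap above 0.02 m), for 0.1 s.
2. the tool is drawn wholly out of the gap with the rod's tip in its loop (x of loop_tool_tail in the frame of gap below -0.003 m and x of loop_tool in the frame of gap below -0.02 m and height (world z) of loop_tool between -0.01 and 0.03 m and horizontal distance between hook_tip and loop_tool below 0.014 m), for 0.1 s.
At the end, for the whole second after the job is handed in: The loop tool lies at rest on the bench wholly outside the gap (butt at least 3 mm, loop centre at least 20 mm out of the mouth); the rod lies at rest on the bench, released, handle and tip outside the gap, its tip over 20 mm from the loop centre and the rod not touching the tool (x of loop_tool_tail in the frame of gap below -0.003 m and x of loop_tool in the frame of gap below -0.02 m and height (world z) of loop_tool between -0.01 and 0.03 m and linear speed of each of loop_tool, hook below 0.02 m/s and height (world z) of hook below 0.03 m and height (world z) of hook_tip below 0.06 m and (x of hook_tip in the frame of gap below 0 m or y of hook_tip in the frame of gap above 0.03 m or y of hook_tip in the frame of gap below -0.03 m) and (x of hook in the frame of gap below 0 m or y of hook in the frame of gap above 0.03 m or y of hook in the frame of gap below -0.03 m) and horizontal distance between hook_tip and loop_tool above 0.02 m and contact force between hook and loop_tool below 0.05 N).
It fails at once if the fingers touch the loop tool (contact force between the fingers and loop_tool above 0.3 N).
It fails at once if the vase is shifted by more than 25 mm or tipped (distance of vase from where it was at the start of the episode above 0.025 m or angle between vase's own z axis and vertical above 0.4 rad).
It fails at once if the bowl is shifted by more than 25 mm or tipped (distance of bowl from where it was at the start of the episode above 0.025 m or angle between bowl's own z axis and vertical above 0.4 rad).
It fails at once if the cup is shifted by more than 25 mm or tipped (distance of cup from where it was at the start of the episode above 0.025 m or angle between cup's own z axis and vertical above 0.4 rad).
It also fails if it takes over 54 s, if anything falls off the work surface, if the arm or the gripper's body presses on something with over 40 N, if the wrist force passes 120 N, or if a joint passes its speed limit or range.

ROBOT

A 6-joint arm with a two-finger parallel gripper is mounted at the origin on the work surface. World frame = base frame: x ahead of the robot, y to its left, z up, the work surface at z = 0. Lengths are in m, angles in degrees, forces in N, time in s.
With the tool pointing down it reaches from about 0.325 to 0.9 m from the base axis. Payload 6.1 kg.
Tool frame: the origin (TCP) lies midway between the tips of the shut fingers; the grasp point (between the pads) lies 19 mm behind it; x points along the fingers, y is the direction in which the jaws open and shut, and the axes are right-handed (so a half turn about x gives the same grasp; the last joint's range is limited). The gripper opens to 87 mm and grips with 3 to 60 N. Pads are 19 mm wide; open, the fingers measure 117 mm over their backs; the gripper's body (75 mm by 190 mm) begins 51 mm behind the grasp point.
Start: joints at [-80.277, 12.628, 87.462, -0, 79.91, -7.225], TCP at [0.182, -0.598, 0.223] pointing down, gripper open.
Joint ranges: [-170.65, 170.65], [-52.31, 119.04], [5.05, 147.46], [-71.25, 251.25], [11.57, 151.72], [-153.62, 153.62]. Speed limits (degrees/s): [147.25, 147.25, 172.46, 180, 180, 180].

INTERFACE

Orientations are given as a 3x3 rotation matrix whose columns are the frame's x, y, z axes.
In Python, from station import * gives the robot as it stands.
- The arm moves only by the tool step_arm, never from a script. Its argument "rows" is a list of rows, each a list of 3 entries, a list of its own where there are three numbers: the opening in per cent of the stroke, from 0 (shut) to 100 (fully open), then the shift along the tool's x, y, z in cm, then the turn about the tool's x in degrees. In form: [[grip, [dx, dy, dz], roll], ...]. A call has 1 to 10 rows; each row shifts and turns the pose as measured when the row begins, along the tool's axes as they then stand; what a row does not reach is not made up. A row lasts 1/12 s, in which the tool goes at most 41.7 mm and 7.16 degrees, less where a joint would pass 70% of its speed; a pose out of reach is approached as far as the arm can. A call is refused whole if a number of a shift passes 4.17 or a number of a turn 7.16, either way. A call with a gripper value outside its range is refused whole. The fingers move at their own pace and stop on an object; "newtons" is the grip in N (left out, the last holds). Time passes only in rows, so rows that do not move let the fingers close. It gives the time, the measured TCP pose, the force and the opening at its end, in the units of the state.
- get_obs(): the state, without advancing time (a new reading comes with each control period).
- get_image(name): name is "side" or "top" or "wrist"; returns the picture (384x512x3 uint8, red, green, blue); there is no depth.
- camera_params(name): a dict with "camera_matrix" (3x3 intrinsics, pixels), "k1" (the pictures are not rectified: a ray, as slopes to the right and down, at radius r is drawn at 1 + k1 r^2 times it, then the intrinsics apply), "pose" (4x4, takes a point from camera to world coordinates). Camera axes: x right, y up, looking along -z (the intrinsics and any distortion apply to the point x, -y, -z); pixel columns grow to the right and rows downward; lengths in m; the calibration is good to about 2 mm. A picture is of the moment at which its call begins: read the wrist's pose just before it. camera_params takes no time and is no camera call; for the wrist camera it gives the pose at the moment of the call.
- close_job(): hands the job in, once; it reports no verdict.
Trained networks look in the newest picture that a camera, given by its name, has taken for a name from the list of things; names that differ only in an ending like _2 or _b are one class to them, and where a whole thing is asked for, a point or a joint stands for the part that bears it (a point fixed in the world has none). Each returns a list of dicts, best first, with "confidence" (0 to 1); they miss things now and then, are a little off and sometimes report something else, mostly with a low value. They report only what shows in the picture. A call takes as long as a camera call. They do not tell look-alikes from the thing itself.
- recognise(camera, name): "location" ([x, y, z] in m, in world coordinates, good to about 4 mm: the middle of the surface that is visible of it).
The state is a dict: "clock": time; "joint_positions": joint angles; "joint_vel": joint speeds; "joint_torque": joint torques, N m; "eef_pos": TCP position; "orientation": TCP orientation; "ft_force": force on the tool from outside, world axes, zero at the start; "wrist_torque": the same for the moment, N m; "grip_width": opening from 0.0 (shut) to 1.0 (fully open).
Only numpy, scipy, OpenCV 4.12 (cv2) and the standard library are available. Lean on these libraries where they do the work, as an engineer would, in place of code of your own. Each camera call takes 0.05 s, during which the arm holds its last target. There are 200 camera calls.

## Working session

There is one attempt and no reset: what is moved stays moved. The work goes in short steps, Python scripts to look and compute and a tool call to move; the robot and the scene stay as the last step left them, time stands still between calls to the robot, and variables do not carry over. Pictures are saved under pics/ and viewed, about 8 in all and at most 12, crops included, and the job is handed in when it is done.

Besides the shell and the picture viewer there is one more tool, called after "Emit:" by a JSON object that holds its "api" and its "payload". step_arm: Moves the arm, as the interface text tells. Its arguments: {"type":"object","properties":{"rows":{"type":"array"},"newtons":{"type":"number"}},"required":["rows"]}

```bash
mkdir -p pics; ls
cat > h.py <<'E'
from station import *
import numpy as np, cv2
def save(n,f,crop=None,s=1):
    im=get_image(n)[:,:,::-1]
    cv2.imwrite('pics/raw_'+f,im)
    if crop: im=im[crop[1]:crop[3],crop[0]:crop[2]]
    cv2.imwrite('pics/'+f,cv2.resize(im,None,fx=s,fy=s,interpolation=cv2.INTER_CUBIC))
def pix2w(n,uv,z,cp=None):
    cp=cp or camera_params(n); K=np.array(cp['camera_matrix']);T=np.array(cp['pose'])
    out=[]
    for u,v in uv:
        d=cv2.undistortPoints(np.array([[[u,v]]],float),K,np.array([cp['k1'],0,0,0.]))[0,0]
        r=T[:3,:3]@np.array([d[0],-d[1],-1]); o=T[:3,3]
        out.append(o+r*(z-o[2])/r[2])
    return np.array(out)
def w2pix(n,P,cp=None):
    cp=cp or camera_params(n); K=np.array(cp['camera_matrix']);T=np.array(cp['pose'])
    q=(np.atleast_2d(P)-T[:3,3])@T[:3,:3]; q=q*[1,-1,-1]
    return cv2.projectPoints(q,np.zeros(3),np.zeros(3),K,np.array([cp['k1'],0,0,0.]))[0][:,0]
E
python3 - <<'E'
from h import *
np.set_printoptions(precision=4,suppress=True)
a=[]
for n in ['top','side']:
    save(n,n+'0.png',s=1.5)
    for t in ['gap','loop_tool','loop_tool_tail','hook','hook_tip','vase','bowl','cup']:
        for r in recognise(n,t): print(n,t,np.round(r['location'],3),round(r['confidence'],2),w2pix(n,r['location']).round())
print(get_obs())
print(camera_params('top'),camera_params('side')['pose'])
E
```

```text
pics
top gap [0.604 0.254 0.07 ] 0.68 [[160. 146.]]
top loop_tool [0.567 0.24  0.011] 0.58 [[170. 165.]]
top loop_tool [0.268 0.257 0.013] 0.57 [[161. 281.]]
top loop_tool [0.321 0.426 0.008] 0.49 [[ 97. 259.]]
top loop_tool_tail [0.27  0.252 0.013] 0.69 [[163. 280.]]
top loop_tool_tail [0.322 0.425 0.01 ] 0.66 [[ 97. 259.]]
top loop_tool_tail [0.565 0.239 0.014] 0.57 [[170. 165.]]
top hook [ 0.455 -0.314  0.035] 0.89 [[385. 208.]]
top hook_tip [ 0.46  -0.317  0.04 ] 0.62 [[386. 206.]]
top vase [0.682 0.057 0.082] 0.77 [[240. 115.]]
top vase [0.563 0.239 0.012] 0.55 [[170. 166.]]
top bowl [ 0.692 -0.049  0.037] 0.67 [[281. 116.]]
top cup [0.398 0.088 0.046] 0.73 [[227. 231.]]
top cup [0.683 0.052 0.086] 0.71 [[243. 114.]]
side gap [0.598 0.324 0.064] 0.96 [[200. 273.]]
side loop_tool [0.322 0.435 0.007] 0.66 [[347. 332.]]
side loop_tool [0.269 0.262 0.006] 0.66 [[351. 264.]]
side loop_tool [0.565 0.247 0.011] 0.64 [[218. 262.]]
side loop_tool_tail [0.32  0.434 0.005] 0.65 [[347. 332.]]
side loop_tool_tail [0.267 0.264 0.008] 0.58 [[352. 264.]]
side loop_tool_tail [0.566 0.25  0.009] 
[... 640 characters left out ...]
     [-0.    , -0.9566, -0.2915],
       [-1.    ,  0.    , -0.    ]]), 'ft_force': array([ 0.5845, -0.7498,  0.7597]), 'wrist_torque': array([-0.0021, -0.0011,  0.0146]), 'grip_width': 1.0006811512439457}
{'camera_matrix': array([[407.1712,   0.    , 246.6294],
       [  0.    , 407.1712, 192.472 ],
       [  0.    ,   0.    ,   1.    ]]), 'k1': -0.0899554081461527, 'pose': array([[ 0.0044,  0.9972, -0.0752,  0.4164],
       [-0.9998,  0.0058,  0.0187,  0.0594],
       [ 0.0191,  0.0751,  0.997 ,  1.0628],
       [ 0.    ,  0.    ,  0.    ,  1.    ]])} [[-0.9986 -0.0254  0.0472  0.5232]
 [ 0.0531 -0.5878  0.8073  0.8184]
 [ 0.0072  0.8086  0.5883  0.6122]
 [ 0.      0.      0.      1.    ]]
```

View pics/top0.png

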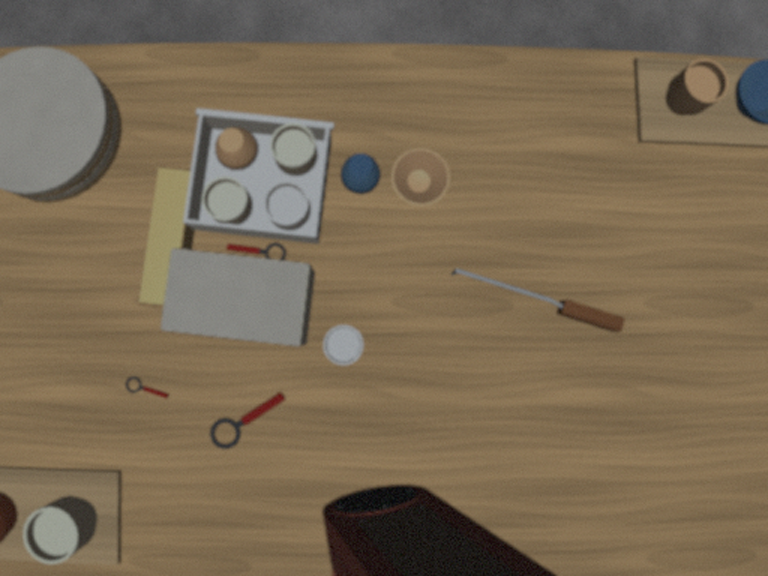

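View pics/side0.png

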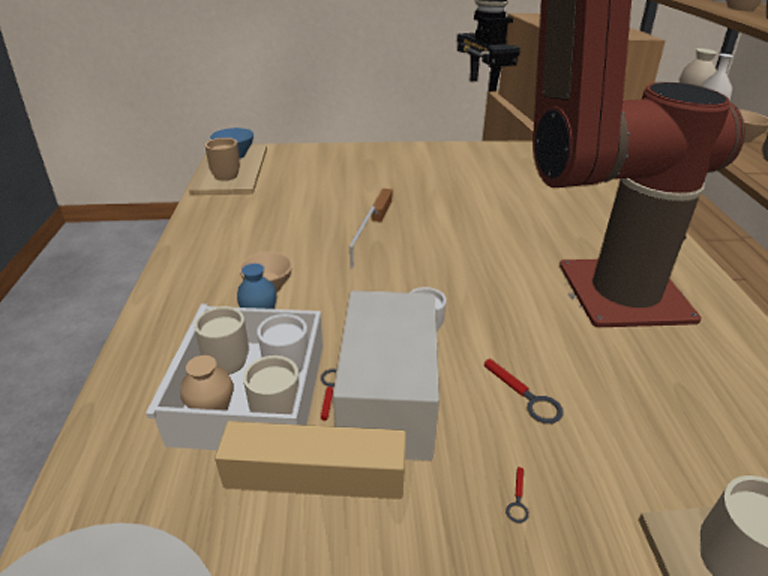

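Run:
```python
from h import *
np.set_printoptions(precision=4,suppress=True)
def p(l,z): 
    r=pix2w('top',np.array(l)/1.5,z); print(r[:,:2].tolist() if 0 else r[:,:2]); return r
print('block z.12');b=p([(172,250),(311,262),(303,345),(162,330)],.12); print(np.linalg.norm(b-np.roll(b,-1,0),axis=1))
print('crate');c=p([(197,110),(332,124),(318,240),(186,224)],.075); print(np.linalg.norm(c-np.roll(c,-1,0),axis=1))
print('loop,tail');p([(275,252),(228,247)],.006)
print('handle ends, top');p([(563,306),(622,325)],.036)
print('tip bend');p([(455,272)],.052)
print('decoys');d=p([(134,385),(168,395),(225,432),(282,396)],.006);print(np.linalg.norm(d[0]-d[1]),np.linalg.norm(d[2]-d[3]))
print('vase');p([(360,170)],.11)
im=cv2.imread('pics/raw_top0.png')
a=cv2.resize(im[140:240,100:230],None,fx=4.6,fy=4.6,interpolation=cv2.INTER_CUBIC)
b=cv2.resize(im[160:240,290:430],None,fx=4.6,fy=4.6,interpolation=cv2.INTER_CUBIC)
b=b[:,:a.shape[1]] if b.shape[1]>a.shape[1] else b
cv2.imwrite('pics/a.png',a);cv2.imwrite('pics/b.png',cv2.resize(im[165:230,295:425],None,fx=6,fy=6,interpolation=cv2.INTER_CUBIC))
```

```text
block z.12
[[0.5463 0.3512]
 [0.5285 0.1335]
 [0.4001 0.1443]
 [0.4215 0.3633]]
[0.2185 0.1289 0.2201 0.1254]
crate
[[0.7895 0.3321]
 [0.7657 0.1054]
 [0.5701 0.126 ]
 [0.5956 0.3433]]
[0.228  0.1967 0.2188 0.1942]
loop,tail
[[0.5593 0.2054]
 [0.5677 0.2879]]
handle ends, top
[[ 0.4661 -0.2899]
 [ 0.4338 -0.3937]]
tip bend
[[ 0.5215 -0.1015]]
decoys
[[0.3266 0.4472]
 [0.3103 0.3871]
 [0.2482 0.2872]
 [0.3106 0.1898]]
0.06229915001173964 0.11564835924175666
vase
[[0.6778 0.0583]]
```

View pics/a.png

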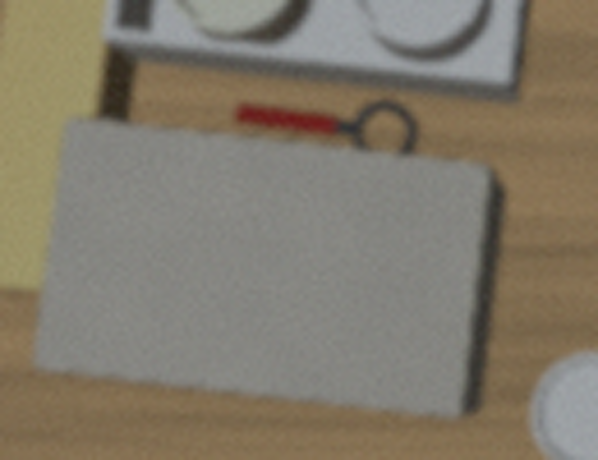

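View pics/b.png

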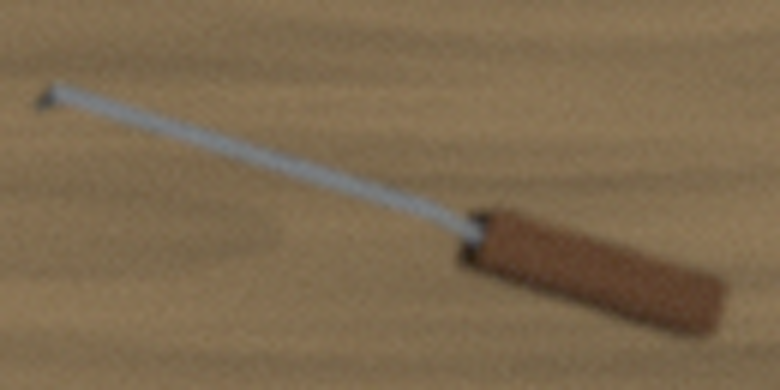

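The tool in the gap at crop (386,131) measures 83 mm from loop to butt. The decoys, in the 1.5× top view, measure 62 mm (134,385) and 116 mm (225,432), so the one in the gap is the middle size. The rod's bend-to-handle length also checks, at 251 mm. Next I go above the handle.

Emit:
{"api": "step_arm", "payload": {"rows": [[100, [0, -1.83, -3.42], 0], [100, [0, -1.83, -3.42], 0], [100, [0, -1.83, -3.42], 0], [100, [0, -1.83, -3.42], 0], [100, [0, -1.83, -3.42], 0], [100, [0, -1.83, -3.42], 0], [100, [0, -1.83, -3.42], 0], [100, [0, -1.83, -3.42], 0], [100, [0, -1.83, -3.42], 0], [100, [0, -1.83, -3.42], 0]], "newtons": 40}}

```text
clock: 1.73
eef_pos: [0.4614, -0.3193, 0.2222]
orientation: [[0.0, 0.277, -0.961], [-0.005, -0.961, -0.277], [-1.0, 0.005, 0.001]]
ft_force: [0.1, -0.3, 0.1]
grip_width: 0.997
```

Emit:
{"api": "step_arm", "payload": {"rows": [[100, [0, 0, 0], -7.05], [100, [0, 0, 0], -7.05], [100, [0, 0, 0], -7.05], [100, [0, 0, 0], -7.05], [100, [0, 0, 0], -7.05], [100, [0, 0, 0], -7.05], [100, [0, 0, 0], -7.05], [100, [0, 0, 0], -7.05], [100, [0, 0, 0], 0], [100, [0, 0, 0], 0]]}}

```text
clock: 2.57
eef_pos: [0.4694, -0.3091, 0.2233]
orientation: [[0.004, 0.96, -0.281], [-0.004, -0.281, -0.96], [-1.0, 0.005, 0.003]]
ft_force: [0.1, 0.0, -0.5]
grip_width: 1.002
```

```bash
cat >> h.py <<'E'
def delta(P,yaw):
    "tool-axes shift (cm) and roll (deg) to bring TCP to P with tool y at world angle yaw"
    o=get_obs();R=np.array(o['orientation'])
    y=np.degrees(np.arctan2(R[1,1],R[0,1]))
    print('clock',round(o['clock'],2),'pos',np.round(o['eef_pos'],4),'yaw',round(y,2),'F',np.round(o['ft_force'],2),'w',round(o['grip_width'],3))
    print('go(cm)',np.round(R.T@(np.array(P)-o['eef_pos'])*100,2),'roll',round(-(yaw-y),2),'tilt',np.round(R[:,0],3),'j6',o['joint_positions'][5].round(1))
E
python3 - <<'E'
from h import *
np.set_printoptions(precision=4,suppress=True)
delta([.4557,-.3228,.15],-16.6)
save('wrist','w1.png',s=1.5)
for t in ['hook','hook_tip']:
  for r in recognise('wrist',t): print(t,np.round(r['location'],4),r['confidence'])
h=np.array([.286,.958,0]);n=np.array([-.958,.286,0]);o=np.array([.450,-.342,0])
P=[o+h*a+n*b+[0,0,.036] for a in(-.055,.055) for b in(-.013,.013)]
print(w2pix('wrist',P)*1.5)
E
```

```text
clock 2.57 pos [ 0.4694 -0.3091  0.2233] yaw -16.3 F [ 0.08  0.01 -0.49] w 1.002
go(cm) [ 7.33 -0.97  1.68] roll 0.3 tilt [ 0.004 -0.004 -1.   ] j6 -25.1
hook [ 0.4646 -0.3077  0.0391] 0.73
hook_tip [ 0.4658 -0.3079  0.0384] 0.98
[[388.1105 362.4083]
 [358.0363 362.3289]
 [389.1178 236.243 ]
 [356.2881 236.1012]]
```

View pics/w1.png

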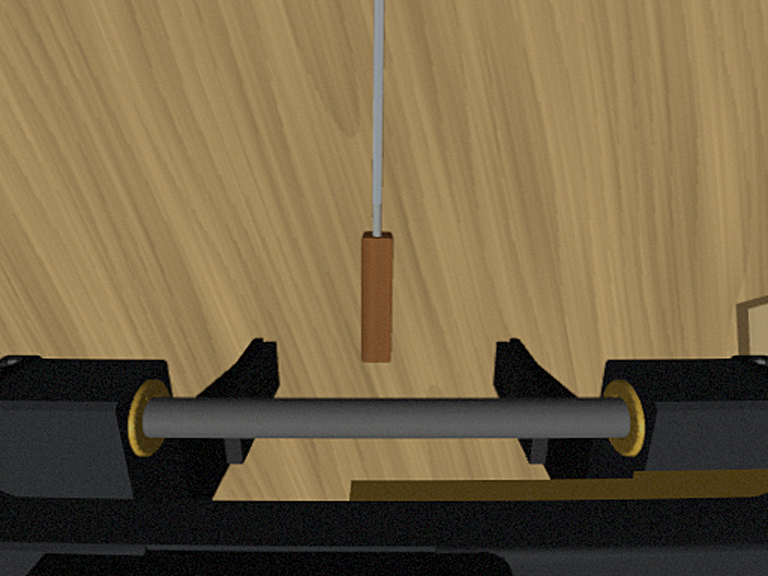

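The handle shows at px (362–392, 233–361), aligned with the jaws and about 2.5 mm from the prediction. I'll descend.

Emit:
{"api": "step_arm", "payload": {"rows": [[100, [0, -0.35, 0.85], 0.2], [100, [0, -0.33, 0.85], 0], [100, [3.8, 0, 0], 0], [100, [3.8, 0, 0], 0], [100, [3.8, 0, 0], 0], [100, [3, 0, 0], 0], [100, [0, 0, 0], 0], [100, [0, 0, 0], 0]]}}

```text
clock: 3.38
eef_pos: [0.4575, -0.3329, 0.0794]
orientation: [[0.011, 0.956, -0.295], [-0.013, -0.295, -0.956], [-1.0, 0.014, 0.009]]
ft_force: [0.6, 0.6, 0.6]
grip_width: 1.0
```

Run:
```python
from h import *
delta([.4581,-.3235,.006],-16.4)
```

```text
clock 3.38 pos [ 0.4575 -0.3329  0.0794] yaw -17.13 F [0.65 0.57 0.59] w 1.0
go(cm) [ 7.32 -0.32 -0.98] roll -0.73 tilt [ 0.011 -0.013 -1.   ] j6 -26.8
```

Emit:
{"api": "step_arm", "payload": {"rows": [[100, [1, -0.16, -0.49], -0.35], [100, [1, -0.16, -0.49], -0.35], [100, [1, 0, 0], 0], [100, [1, 0, 0], 0], [100, [1, 0, 0], 0], [100, [1, 0, 0], 0], [100, [0, 0, 0], 0]]}}

```text
clock: 3.97
eef_pos: [0.462, -0.327, 0.0219]
orientation: [[0.02, 0.959, -0.283], [-0.021, -0.282, -0.959], [-1.0, 0.025, 0.015]]
ft_force: [0.0, -0.3, -0.0]
grip_width: 0.999
```

Run:
```python
from h import *
delta([.4581,-.3235,.006],-16.4)
```

```text
clock 3.97 pos [ 0.462  -0.327   0.0219] yaw -16.41 F [ 0.01 -0.29 -0.  ] w 0.999
go(cm) [ 1.58 -0.51 -0.25] roll -0.01 tilt [ 0.02  -0.021 -1.   ] j6 -26.7
```

Emit:
{"api": "step_arm", "payload": {"rows": [[100, [1.5, -0.5, -0.25], 0], [0, [0, 0, 0], 0], [0, [0, 0, 0], 0], [0, [0, 0, 0], 0], [0, [0, 0, 0], 0], [0, [0, 0, 0], 0], [0, [0, 0, 0], 0]]}}

```text
clock: 4.55
eef_pos: [0.4601, -0.3253, 0.0084]
orientation: [[0.022, 0.959, -0.283], [-0.023, -0.282, -0.959], [-0.999, 0.027, 0.016]]
ft_force: [-1.0, -0.3, -0.2]
grip_width: 0.632
```

Run:
```python
from h import *
delta([.4581,-.3235,.006],-16.4)
```

```text
clock 4.55 pos [ 0.4601 -0.3253  0.0084] yaw -16.41 F [-1.04 -0.29 -0.16] w 0.632
go(cm) [ 0.23 -0.25 -0.11] roll -0.01 tilt [ 0.022 -0.023 -0.999] j6 -26.7
```

Emit:
{"api": "step_arm", "payload": {"rows": [[0, [0.15, -0.2, 0], 0], [0, [0, 0, 0], 0], [0, [0, 0, 0], 0], [0, [0, 0, 0], 0], [0, [0, 0, 0], 0], [0, [0, 0, 0], 0], [0, [0, 0, 0], 0], [0, [0, 0, 0], 0], [0, [0, 0, 0], 0]]}}

```text
clock: 5.3
eef_pos: [0.459, -0.3256, 0.0084]
orientation: [[0.024, 0.959, -0.283], [-0.025, -0.282, -0.959], [-0.999, 0.03, 0.018]]
ft_force: [-0.6, 0.5, 0.2]
grip_width: 0.299
```

Run:
```python
from h import *
delta([.4581,-.3235,.006],-16.4)
```

```text
clock 5.3 pos [ 0.459  -0.3256  0.0084] yaw -16.4 F [-0.59  0.54  0.16] w 0.299
go(cm) [ 0.23 -0.15 -0.18] roll -0.0 tilt [ 0.024 -0.025 -0.999] j6 -26.8
```

Emit:
{"api": "step_arm", "payload": {"rows": [[0, [-2.5, 0, 0], 0], [0, [-2.5, 0, 0], 0], [0, [0, 0.3, -3.2], -1.8], [0, [0, 0.3, -3.2], -1.8], [0, [0, 0, -3.2], -1.8], [0, [0, 0, -3.2], -1.8], [0, [0, 0, -3.2], -1.8], [0, [0, 0, -2.2], -1.7], [0, [0, 0, 0], 0]]}}

```text
clock: 6.05
eef_pos: [0.5023, -0.1431, 0.0562]
orientation: [[0.024, 0.995, -0.098], [-0.025, -0.097, -0.995], [-0.999, 0.026, 0.022]]
ft_force: [0.3, 0.2, -1.0]
grip_width: 0.293
```

Run:
```python
from h import *
np.set_printoptions(precision=4,suppress=True)
delta([.5245,-.1445,.058],-5.7)
save('top','t2.png',(90,90,440,260),2.2)
save('side','s2.png',(150,110,330,290),3)
for n in ('top','side'):
  get_image(n)
  for r in recognise(n,'hook_tip'): print(n,np.round(r['location'],4),r['confidence'])
```

```text
clock 6.05 pos [ 0.5023 -0.1431  0.0562] yaw -5.57 F [ 0.34  0.23 -1.04] w 0.293
go(cm) [-0.13  2.22 -0.07] roll 0.13 tilt [ 0.024 -0.025 -0.999] j6 -18.0
top [ 0.515  -0.0295  0.0998] 0.64
side [ 0.5064 -0.1105  0.0839] 0.62
```

View pics/t2.png

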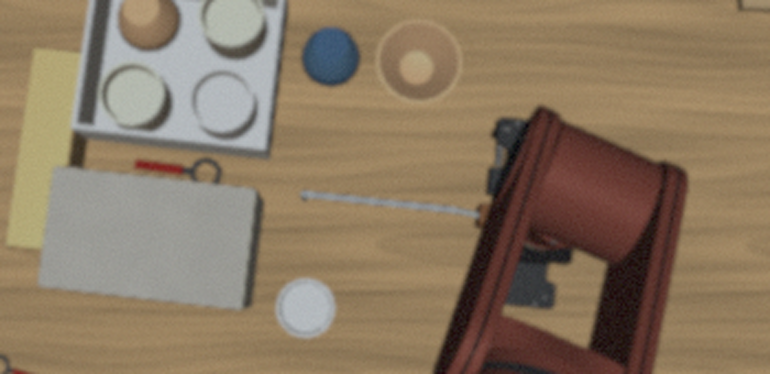

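View pics/s2.png

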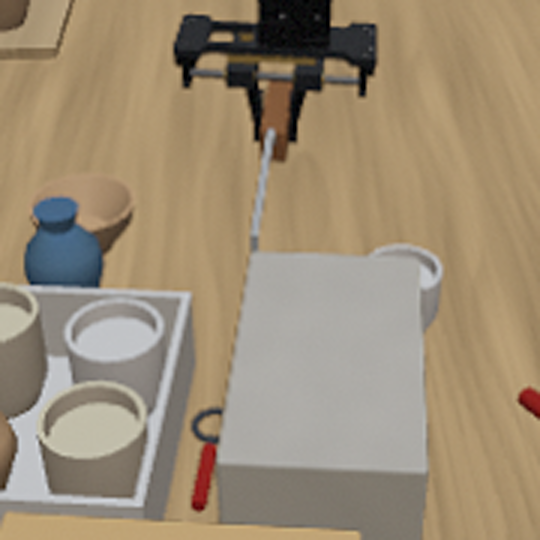

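Run:
```python
from h import *
np.set_printoptions(precision=4,suppress=True)
b=np.array([304,195])/2.2+90; e=np.array([478,213])/2.2+90
for z in (.095,.1,.105): print(z,pix2w('top',[b,e],z)[:,:2].ravel(), 'side',w2pix('side',np.r_[pix2w('top',[b],z)[0]])-[150,110])
B=pix2w('top',[b,e],.10); d=B[0]-B[1]; print('rod ang',np.degrees(np.arctan2(d[1],d[0])))
l=np.array([206,172])/2.2+90; print('loop top',pix2w('top',[l],.006))
s=np.array([209,425])/3+[150,110]; print('loop side',pix2w('side',[s],.006))
P=np.array([.5593,.2054,.006]); print(w2pix('side',P)); 
T=np.array([.5023,-.1431]); a=np.radians(84.43);print('pred tip',T+.2317*np.array([np.cos(a),np.sin(a)]))
```

```text
0.095 [ 0.5223  0.0855  0.5038 -0.1041] side [[85.7979 78.8451]]
0.1 [ 0.5217  0.0854  0.5034 -0.1032] side [[85.9804 77.1311]]
0.105 [ 0.5212  0.0853  0.5029 -0.1024] side [[86.1643 75.4064]]
rod ang 84.44630187169349
loop top [[0.5588 0.2046 0.006 ]]
loop side [[0.5634 0.2097 0.006 ]]
[[221.4615 250.2868]]
pred tip [0.5248 0.0875]
```

Emit:
{"api": "step_arm", "payload": {"rows": [[0, [0, 1.3, 0], 0], [0, [0, 1.2, 0], 0], [0, [0, 0, 0], 0], [0, [0, 0, -3], 0], [0, [0, 0, -3], 0], [0, [0, 0, -3], 0], [0, [0, 0, -3], 0], [0, [0, 0, 0], 0]]}}

```text
clock: 7.02
eef_pos: [0.5401, -0.0388, 0.054]
orientation: [[0.024, 0.992, -0.124], [-0.029, -0.123, -0.992], [-0.999, 0.027, 0.026]]
ft_force: [-0.8, 0.5, -1.0]
grip_width: 0.296
```

Run:
```python
from h import *
delta([.5396,-.0235,.0565],-5.7)
```

```text
clock 7.02 pos [ 0.5401 -0.0388  0.054 ] yaw -7.07 F [-0.84  0.54 -0.97] w 0.296
go(cm) [-0.3  -0.23 -1.5 ] roll -1.37 tilt [ 0.024 -0.029 -0.999] j6 -3.7
```

Emit:
{"api": "step_arm", "payload": {"rows": [[0, [0, -0.2, -1.0], -0.9], [0, [0, -0.05, -0.5], -0.6], [0, [0, 0, 0], 0], [0, [0, 0, 0], 0]]}}

```text
clock: 7.35
eef_pos: [0.538, -0.024, 0.0531]
orientation: [[0.022, 0.995, -0.095], [-0.03, -0.095, -0.995], [-0.999, 0.025, 0.027]]
ft_force: [1.1, -1.5, -1.0]
grip_width: 0.295
```

Run:
```python
from h import *
delta([.5396,-.0235,.0565],-5.7)
save('top','t3.png',(130,120,300,220),4.4)
```

```text
clock 7.35 pos [ 0.538  -0.024   0.0531] yaw -5.44 F [ 1.06 -1.45 -1.03] w 0.295
go(cm) [-0.34  0.17 -0.06] roll 0.26 tilt [ 0.022 -0.03  -0.999] j6 -3.7
```

View pics/t3.png

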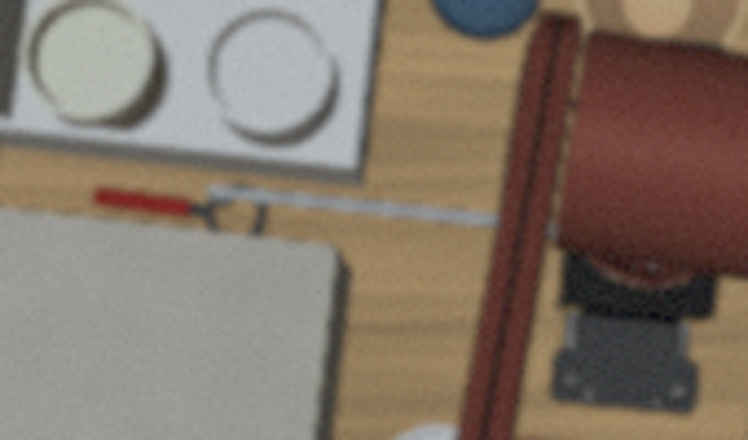

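Run:
```python
from h import *
b=np.array([[211,189]])/4.4+[130,120]
for z in (.092,.097,.102): print(pix2w('top',b,z))
for l in [(236,210),(236,214)]: print(pix2w('top',[np.array(l)/4.4+[130,120]],.006))
```

```text
[[0.55981336 0.2067024  0.092     ]]
[[0.55907472 0.20594398 0.097     ]]
[[0.55833608 0.20518557 0.102     ]]
[[0.56000375 0.20462566 0.006     ]]
[[0.55760875 0.20458329 0.006     ]]
```

Emit:
{"api": "step_arm", "payload": {"rows": [[0, [1.2, -0.05, -0.04], 0], [0, [1.2, -0.05, -0.04], 0], [0, [1.0, 0, -0.04], 0], [0, [0, 0, 0], 0]]}}

```text
clock: 7.73
eef_pos: [0.5382, -0.0265, 0.0161]
orientation: [[0.024, 0.995, -0.099], [-0.03, -0.099, -0.995], [-0.999, 0.026, 0.028]]
ft_force: [-0.4, 0.9, -0.6]
grip_width: 0.299
```

Run:
```python
from h import *
delta([.538,-.024,.0084],-5.5)
```

```text
clock 7.73 pos [ 0.5382 -0.0265  0.0161] yaw -5.66 F [-0.36  0.9  -0.56] w 0.299
go(cm) [ 0.76 -0.06 -0.27] roll -0.16 tilt [ 0.024 -0.03  -0.999] j6 -3.5
```

Emit:
{"api": "step_arm", "payload": {"rows": [[0, [0.3, -0.05, -0.25], 0], [0, [0.25, 0, 0], 0], [0, [0, 0, 0], 0]]}}

```text
clock: 7.98
eef_pos: [0.5372, -0.0243, 0.0083]
orientation: [[0.021, 0.995, -0.101], [-0.03, -0.1, -0.995], [-0.999, 0.024, 0.028]]
ft_force: [0.4, -1.7, 2.7]
grip_width: 0.297
```

Run:
```python
from h import *
delta([.538,-.024,.0084],-5.5)
save('side','s4.png',(170,160,330,290),4.5)
save('top','t4.png',(130,120,300,220),4.4)
```

```text
clock 7.98 pos [ 0.5372 -0.0243  0.0083] yaw -5.74 F [ 0.44 -1.75  2.68] w 0.297
go(cm) [-0.01  0.08 -0.04] roll -0.24 tilt [ 0.021 -0.03  -0.999] j6 -3.2
```

View pics/s4.png

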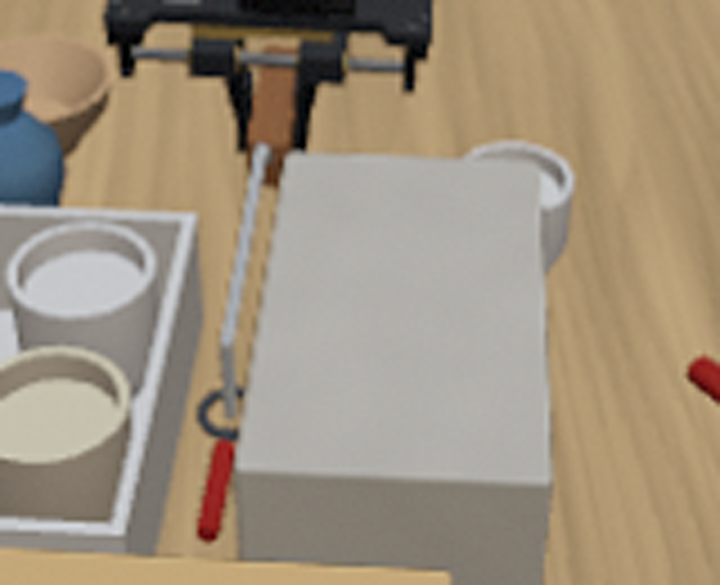

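Emit:
{"api": "step_arm", "payload": {"rows": [[0, [0, 0, 0.8], 0], [0, [0, 0, 1.2], 0], [0, [0, 0, 1.5], 0], [0, [0, 0, 1.5], 0], [0, [0, 0, 1.5], 0], [0, [0, 0, 0], 0]]}}

```text
clock: 8.58
eef_pos: [0.5311, -0.0945, 0.0122]
orientation: [[0.024, 0.995, -0.097], [-0.032, -0.096, -0.995], [-0.999, 0.027, 0.029]]
ft_force: [-0.4, -0.1, -0.9]
grip_width: 0.298
```

Run:
```python
from h import *
delta([.538-.02,-.024-.2,.0084],-5.7)
save('top','t5.png',(130,120,300,220),4.4)
for r in recognise('top','loop_tool')+recognise('top','loop_tool_tail'): print(np.round(r['location'],3),r['confidence'])
```

```text
clock 8.58 pos [ 0.5311 -0.0945  0.0122] yaw -5.5 F [-0.42 -0.14 -0.92] w 0.298
go(cm) [ 0.75 -0.07 13.  ] roll 0.2 tilt [ 0.024 -0.032 -0.999] j6 -11.1
[0.563 0.176 0.006] 0.7
[0.27  0.257 0.011] 0.7
[0.27  0.254 0.014] 0.74
[0.562 0.175 0.009] 0.47
```

View pics/t5.png

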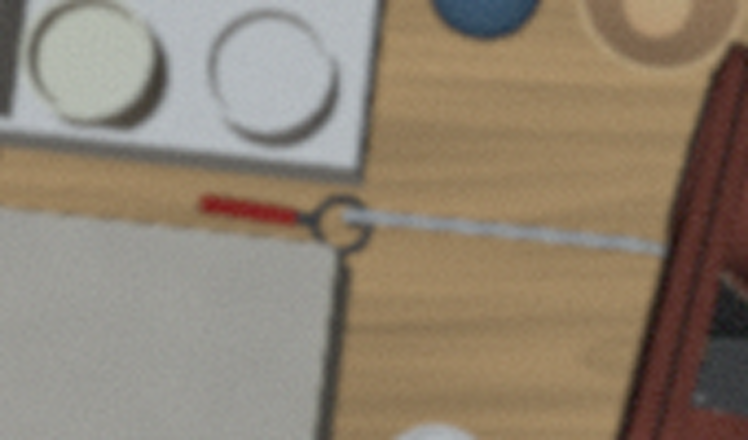

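The tool is following: its loop is at px (340,224) with the rod in it. The hand has risen about 4 mm, so I'll press down slightly while I draw the rest out.

Emit:
{"api": "step_arm", "payload": {"rows": [[0, [0.25, 0, 0.5], 0.1], [0, [0.1, 0, 1.5], 0.1], [0, [0.1, 0, 1.5], 0], [0, [0.1, 0, 1.5], 0], [0, [0.08, 0, 1.5], 0], [0, [0, 0, 0], 0]]}}

```text
clock: 9.23
eef_pos: [0.5272, -0.1542, 0.0087]
orientation: [[0.028, 0.995, -0.094], [-0.027, -0.093, -0.995], [-0.999, 0.03, 0.024]]
ft_force: [0.4, -0.1, -2.2]
grip_width: 0.298
```

Run:
```python
from h import *
delta([.538-.02,-.024-.2,.0084],-5.7)
```

```text
clock 9.23 pos [ 0.5272 -0.1542  0.0087] yaw -5.35 F [ 0.37 -0.11 -2.2 ] w 0.298
go(cm) [ 0.19 -0.27  7.03] roll 0.35 tilt [ 0.028 -0.027 -0.999] j6 -18.1
```

Emit:
{"api": "step_arm", "payload": {"rows": [[0, [0.1, 0, 1.2], 0.1], [0, [0.07, 0, 1.5], 0.1], [0, [0.06, 0, 1.5], 0], [0, [0.06, 0, 1.5], 0], [0, [0.06, 0, 1.4], 0], [0, [0, 0, 0], 0], [0, [0, 0, 0], 0], [0, [0, 0, 0], 0]]}}

```text
clock: 9.9
eef_pos: [0.523, -0.2231, 0.0084]
orientation: [[0.031, 0.995, -0.095], [-0.023, -0.094, -0.995], [-0.999, 0.033, 0.02]]
ft_force: [0.3, -2.0, 2.5]
grip_width: 0.298
```

Run:
```python
from h import *
delta([.538-.02,-.024-.2,.0084],-5.7)
save('top','t6.png',(130,120,330,240),3.8)
for n in ('top','side'):
  get_image(n)
  for r in recognise(n,'loop_tool'): print(np.round(r['location'],3),r['confidence'])
```

```text
clock 9.9 pos [ 0.523  -0.2231  0.0084] yaw -5.39 F [ 0.28 -1.97  2.54] w 0.298
go(cm) [-0.02 -0.49  0.14] roll 0.31 tilt [ 0.031 -0.023 -0.999] j6 -25.4
[0.321 0.43  0.009] 0.62
[0.551 0.041 0.007] 0.49
[0.324 0.433 0.006] 0.77
[0.268 0.264 0.007] 0.75
[0.553 0.053 0.011] 0.41
```

View pics/t6.png

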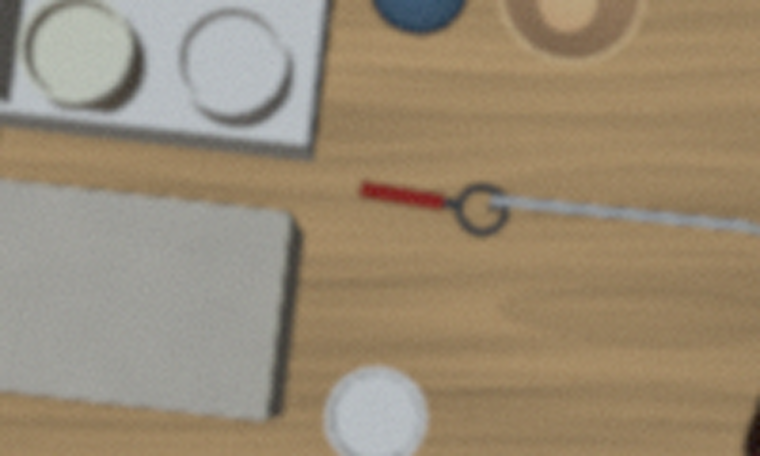

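The tail is at px (362,188), about 30 mm clear of the mouth, with the tip still in the loop. Next I lift the rod, back it off and lay it down.

Emit:
{"api": "step_arm", "payload": {"rows": [[0, [-1.5, 0, 0], 0], [0, [-2, 0, 0], 0], [0, [-2, 0, 0], 0], [0, [0, 0, 0], 0], [0, [0, 0, 2.5], 0], [0, [0, 0, 3], 0], [0, [0, 0, 3], 0], [0, [0, 0, 2], 0], [0, [0, 0, 0], 0], [0, [0, 0, 0], 0]]}}

```text
clock: 10.98
eef_pos: [0.5068, -0.3202, 0.0567]
orientation: [[0.02, 0.996, -0.087], [-0.011, -0.087, -0.996], [-1.0, 0.021, 0.009]]
ft_force: [0.2, 0.1, -1.2]
grip_width: 0.301
```

Run:
```python
from h import *
delta([.512,-.328,.0095],-5.7)
for n in ('top','side'):
  get_image(n)
  for t in ('loop_tool','hook'):
    for r in recognise(n,t): print(n,t,np.round(r['location'],3),round(r['confidence'],2))
```

```text
clock 10.98 pos [ 0.5068 -0.3202  0.0567] yaw -4.97 F [ 0.19  0.11 -1.15] w 0.301
go(cm) [4.74 0.49 0.69] roll 0.73 tilt [ 0.02  -0.011 -1.   ] j6 -35.1
top loop_tool [0.27  0.257 0.014] 0.71
top loop_tool [0.55  0.038 0.007] 0.6
top loop_tool [0.32  0.425 0.007] 0.5
top hook [ 0.515 -0.247  0.102] 0.91
side loop_tool [0.268 0.262 0.006] 0.65
side loop_tool [0.552 0.054 0.012] 0.5
side loop_tool [0.322 0.433 0.007] 0.49
side hook [ 0.518 -0.278  0.082] 0.71
side hook [0.596 0.321 0.067] 0.25
```

The tool stayed put at about (0.55, 0.04). I'll lower the rod.

Emit:
{"api": "step_arm", "payload": {"rows": [[0, [1.3, 0, 0], 0], [0, [1.3, 0, 0], 0], [0, [1.0, 0, 0], 0], [0, [0.5, 0, 0], 0], [0, [0, 0, 0], 0]]}}

```text
clock: 11.7
eef_pos: [0.5091, -0.3172, 0.0124]
orientation: [[0.021, 0.996, -0.081], [-0.012, -0.081, -0.997], [-1.0, 0.022, 0.01]]
ft_force: [-0.3, 0.2, -1.7]
grip_width: 0.296
```

Run:
```python
from h import *
delta([.512,-.328,.0095],-5.7)
```

```text
clock 11.7 pos [ 0.5091 -0.3172  0.0124] yaw -4.64 F [-0.3   0.2  -1.69] w 0.296
go(cm) [0.31 0.37 1.05] roll 1.06 tilt [ 0.021 -0.012 -1.   ] j6 -35.1
```

Emit:
{"api": "step_arm", "payload": {"rows": [[0, [0.35, 0, 0], 0], [0, [0, 0, 0], 0], [45, [0, 0, 0], 0], [45, [0, 0, 0], 0], [45, [0, 0, 0], 0], [100, [0, 0, 0], 0], [100, [0, 0, 0], 0], [100, [0, 0, 0], 0], [100, [0, 0, 0], 0], [100, [0, 0, 0], 0]]}}

```text
clock: 12.53
eef_pos: [0.5102, -0.3183, 0.0094]
orientation: [[0.023, 0.996, -0.082], [-0.013, -0.081, -0.997], [-1.0, 0.024, 0.011]]
ft_force: [-0.4, -0.7, 0.2]
grip_width: 0.745
```

Emit:
{"api": "step_arm", "payload": {"rows": [[100, [0, 0, 0], 0], [100, [0, 0, 0], 0], [100, [-2, 0, 0], 0], [100, [-3, 0, 0], 0], [100, [-3, 0, 0], 0], [100, [-3, 0, 0], 0], [100, [-3, 0, 0], 0], [100, [0, 0, 0], 0], [100, [0, 0, 0], 0]]}}

```text
clock: 13.28
eef_pos: [0.5049, -0.3147, 0.1526]
orientation: [[0.017, 0.997, -0.082], [-0.009, -0.081, -0.997], [-1.0, 0.018, 0.007]]
ft_force: [-0.2, -0.3, -2.0]
grip_width: 1.002
```

Run:
```python
from h import *
delta([.512,-.328,.16],-5.7)
save('side','s7.png',(120,60,380,290),2.6)
for r in recognise('side','hook')+recognise('side','loop_tool'): print(np.round(r['location'],3),round(r['confidence'],2))
```

```text
clock 13.28 pos [ 0.5049 -0.3147  0.1526] yaw -4.67 F [-0.2  -0.26 -2.03] w 1.002
go(cm) [-0.72  0.83  1.27] roll 1.03 tilt [ 0.017 -0.009 -1.   ] j6 -35.1
[ 0.518 -0.281  0.034] 0.56
[0.271 0.264 0.007] 0.67
[0.322 0.436 0.008] 0.65
[0.552 0.052 0.012] 0.58
```

View pics/s7.png

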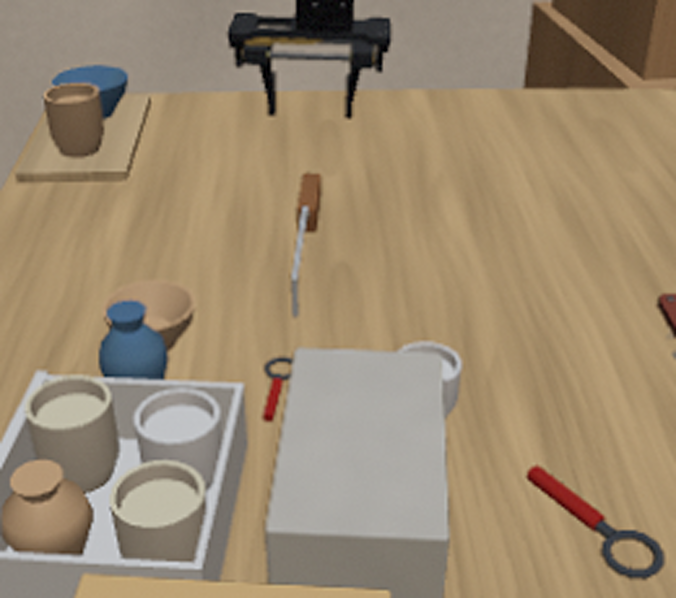

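```bash
python3 -c "
from station import *
print(close_job())"
```

```text
the job is handed in; nothing more can be done
None
```

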